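# Load fish tins into the electric pot, lid it and start it

### The job

The fish-canning class has finished tins lying in the seamer's catch tray. Put every tin into the electric pot, then set the loose lid on the pot's rim so that it sits fully down and level all round, and then press the start button on the pot's front ledge fully down and let it come up again. Leave the bottle and the blue-lidded tub standing where they are.

Things in the scene. Friction and masses are not known exactly. Their poses are not given: they have to be found in the camera images.
- tin1: closed flat rectangular fish tin, bare steel with a ring pull on top, 76 (x, long) x 48 (y) x 22 mm (z), about 0.11 kg; origin at its centre. At the start tins lie flat in the catch tray, spaced some 10 cm apart across y and 9 cm along x. There are four to six tins; an absent one reads None
- tin2: closed flat rectangular fish tin, bare steel with a ring pull on top, 76 (x, long) x 48 (y) x 22 mm (z), about 0.11 kg; origin at its centre. At the start tins lie flat in the catch tray, spaced some 10 cm apart across y and 9 cm along x. There are four to six tins; an absent one reads None
- tin3: closed flat rectangular fish tin, bare steel with a ring pull on top, 76 (x, long) x 48 (y) x 22 mm (z), about 0.11 kg; origin at its centre. At the start tins lie flat in the catch tray, spaced some 10 cm apart across y and 9 cm along x. There are four to six tins; an absent one reads None
- tin4: closed flat rectangular fish tin, bare steel with a ring pull on top, 76 (x, long) x 48 (y) x 22 mm (z), about 0.11 kg; origin at its centre. At the start tins lie flat in the catch tray, spaced some 10 cm apart across y and 9 cm along x. There are four to six tins; an absent one reads None
- tin5: closed flat rectangular fish tin, bare steel with a ring pull on top, 76 (x, long) x 48 (y) x 22 mm (z), about 0.11 kg; origin at its centre. At the start tins lie flat in the catch tray, spaced some 10 cm apart across y and 9 cm along x. There are four to six tins; an absent one reads None
- tin6: closed flat rectangular fish tin, bare steel with a ring pull on top, 76 (x, long) x 48 (y) x 22 mm (z), about 0.11 kg; origin at its centre. At the start tins lie flat in the catch tray, spaced some 10 cm apart across y and 9 cm along x. There are four to six tins; an absent one reads None
- tray: fixed white catch tray of the can seamer; inside 290 (x) x 240 mm (y), walls 4 mm thick, 26 mm high, inner floor 4 mm up; origin on the table under its middle. To its -y: a sloping chute up to 65 mm high (125 to 225 mm from the origin), then the machine, 210 mm high
- pot: fixed round electric pot, steel on a black base; origin on the table on its axis. Outer diameter 240, inner 228 mm; flat inner floor 40 and rim 120 mm above the table. Lugs on its +y and -y sides reach 143 mm from the axis, 78 to 92 mm up. A black control ledge, 84 mm wide, top 40 mm up, reaches 215 mm from the axis to its -x (roughly towards the robot)
- pot_rim (a point): centre of the pot's mouth, at the height of the rim's top edge; axes as the pot's (z up, -x towards the control ledge)
- lid: loose round aluminium lid, about 0.35 kg, z along its black knob; origin: centre of the flange's underside, which rests on the rim (seated = rim height). Flange dia 238, 4 mm thick at the edge, 7 in the middle; plug below, 10 mm deep, tapered, dia 218 to 206, 5 mm slack in the rim. Knob dia 32, 13 to 43 mm above the origin, on a stem dia 20. Starts standing on its plug on the table
- start (a joint): travel of the start button: 0 when up, 0.006 m when fully down; a spring of about 5 N at full travel brings it up
- start_top (a point): centre of the top face of the start button (white, diameter 30 mm, in a grey housing on the pot's control ledge, 180 mm from the pot's axis); it is pressed straight down
- bottle: closed amber glass bottle, diameter 66, height 190 mm, bystander; origin at the centre of its underside
- tub: clear tub with a blue cap, diameter 104, height 78 mm, bystander; origin at the centre of its underside

How it is judged:
By the outcome, as a careful person would: the job done as asked, in the order asked, and still so for the second after the job is handed in, with the robot touching nothing.
Of tin1, tin2, tin3, tin4, tin5, tin6 only 4 to 6 are there at a start; the rules pass over those that are not, and their reading is None.
At some moment in a run one of lid may be knocked a few centimetres aside while the robot is not near it.
Once in a run the grip may slacken for a moment while it holds something.
It also fails if it takes over 210 s, if anything falls off the work surface, if the arm or the gripper's body presses on something with over 40 N, if the wrist force passes 120 N, or if a joint passes its speed limit or range.

### The arm

A 7-joint arm with a two-finger parallel gripper is mounted at the origin on the work surface. World frame = base frame: x ahead of the robot, y to its left, z up, the work surface at z = 0. Lengths are in m, angles in rad, forces in N, time in s.
With the tool pointing down it reaches from about 0.425 to 0.925 m from the base axis. Payload 6.8 kg.
Tool frame: the origin (TCP) lies at the very end of the fingers, on their centre line; the grasp point (between the pads) lies 19 mm behind it (grip_point_offset is the distance from the TCP to the grasp point, in m); z points along the fingers, y is the line along which they close (so a half turn about z gives the same grasp; the last joint's range is limited). The gripper opens to 85 mm and grips with 20 to 120 N. Pads are 22 mm wide; open, the fingers measure 114 mm over their backs; the gripper's body (76 mm by 85 mm) begins 54 mm behind the grasp point. The pads swing forward as they close: fully open they stand 13 mm farther back than shut.
Start: joints at [-1.341, 0.477, 0.022, 1.555, -0.011, 1.109, -0.083], TCP at [0.224, 0.637, 0.202] pointing down, gripper open.
Joint ranges: [-2.96, 2.96], [-0.34, 2.1], [-1.41, 1.46], [0.24, 2.44], [-1.37, 4.51], [0.17, 1.92], [-2.96, 2.96]. Speed limits (rad/s): [2.39, 2.39, 3.14, 3.14, 3.14, 3.14, 3.14].

### API

Orientations are given as a unit quaternion [w, x, y, z].
In Python, from station import * gives the robot as it stands.
- The arm moves only by the tool carry_out, never from a script. Its argument "rows" is text: rows parted by semicolons, each of 4 numbers parted by spaces: the shift along the world's x, y, z in mm, then the turn about the world's z in degrees. In form: dx dy dz yaw; .... A call has 1 to 10 rows; each row shifts and turns the commanded pose from where the row before left it; what a row does not reach is not made up. A row lasts 1/8 s, in which the tool goes at most 62.5 mm and 10.7 degrees, less where a joint would pass 70% of its speed; a pose out of reach is approached as far as the arm can. A call is refused whole if a number of a shift passes 62.5 or a number of a turn 10.7, either way. A call with a gripper value outside its range is refused whole. "claw" is the finger opening in mm, from 0 to 85.4, set as the call begins (left out, the last holds). The fingers move at their own pace and stop on an object; "force" is the grip in N (left out, the last holds). Time passes only in rows, so rows that do not move let the fingers close. It gives the time, the measured TCP pose, the force, the opening and the grip force at its end, in the units of the state.
- get_obs(): the state, without advancing time (a new reading comes with each control period).
- read_camera(name): name is "side" or "top"; returns a dict with "img" (420x560x3 uint8, blue, green, red), "fov_y" (degrees; the focal length in pixels is half the picture's height over the tangent of half this angle, whatever the lens; pixels are square), "cx", "cy" (the principal point, pixels), "distortion" ([k1, k2, p1, p2, k3] as OpenCV has them; the pictures are not rectified), "world_to_cam" (4x4, takes a point from world to camera coordinates). Camera axes: x right, y up, looking along -z (the intrinsics and any distortion apply to the point x, -y, -z); pixel columns grow to the right and rows downward; lengths in m; the calibration is good to about 2 mm. A picture is of the moment at which its call begins. There is no depth.
- hand_in(): hands the job in; it is judged then, once.
Trained networks look in the newest picture that a camera, given by its name, has taken for a name from the list of things; names that differ only in an ending like _2 or _b are one class to them, and where a whole thing is asked for, a point or a joint stands for the part that bears it (a point fixed in the world has none). Each returns a list of dicts, best first, with "confidence" (0 to 1); they miss things now and then, are a little off and sometimes report something else, mostly with a low value. They report only what shows in the picture. A call takes as long as a camera call.
- recognise(camera, thing): "centre" ([column, row] in pixels, amid what is visible of it).
- outline_of(camera, thing): "pixels" (420x560 bool, what is visible of it) and "centre" ([column, row] in pixels, amid what is visible of it).
- place_of(camera, thing): "centre" ([column, row] in pixels: a listed point, or the origin of a listed thing).
The state is a dict: "t": time; "q": joint angles; "joint_vel": joint speeds; "joint_torque": joint torques, N m; "eef_pos": TCP position; "tool_rot": TCP orientation; "contact_force": force on the tool from outside, world axes, zero at the start; "torque": the same for the moment, N m; "gripper_width": opening from 0.0 (shut) to 1.0 (fully open); "grasp_force": force on a finger pad.
Only numpy, scipy, OpenCV 4.12 (cv2) and the standard library are available. Lean on these libraries where they do the work, as an engineer would, in place of code of your own. Each camera call takes 0.05 s, during which the arm holds its last target. There are 200 camera calls.

## Working session

There is one attempt and no reset: what is moved stays moved. The work goes in short steps, Python scripts to look and compute and a tool call to move; the robot and the scene stay as the last step left them, time stands still between calls to the robot, and variables do not carry over. Pictures are saved under pics/ and viewed, at most 14 in all, crops included, and the job is handed in when it is done.

Besides the shell and the picture viewer there is one more tool, called after "Emit:" as name(argument=value, ...), one argument or row to a line, values as JSON. carry_out: Moves the arm, as the interface text tells. Its arguments: {"type":"object","properties":{"rows":{"type":"string"},"claw":{"type":"number"},"force":{"type":"number"}},"required":["rows"]}

```bash
mkdir -p pics; ls
cat > h.py <<'E'
from station import *
import numpy as np, cv2
def cam(n):
    c=read_camera(n); h=c["img"].shape[0]; f=h/2/np.tan(np.radians(c["fov_y"])/2)
    c["K"]=np.array([[f,0,c["cx"]],[0,f,c["cy"]],[0,0,1.]]); c["D"]=np.array(c["distortion"],float); c["W"]=np.array(c["world_to_cam"]); return c
def at_z(c,px,z):
    u=cv2.undistortPoints(np.array(px,float).reshape(-1,1,2),c["K"],c["D"]).reshape(-1,2)
    R,t=c["W"][:3,:3],c["W"][:3,3]; o=-R.T@t
    d=np.c_[u[:,0],-u[:,1],-np.ones(len(u))]@R
    return o+d*((z-o[2])/d[:,2])[:,None]
def proj(c,P):
    P=np.atleast_2d(P); q=(P@c["W"][:3,:3].T+c["W"][:3,3])*[1,-1,-1]
    return cv2.projectPoints(q,np.zeros(3),np.zeros(3),c["K"],c["D"])[0].reshape(-1,2)
E
python3 - <<'E'
from h import *
np.set_printoptions(precision=3,suppress=True)
Z=dict(tin1=.015,tray=0,pot=0,pot_rim=.12,lid=.01,start_top=.05,bottle=0,tub=0)
for n in("top","side"):
    c=cam(n); cv2.imwrite(f"pics/{n}0.png",c["img"]); W=c["W"]; print(n,-W[:3,:3].T@W[:3,3])
    for k,z in Z.items():
        for d in place_of(n,k)[:6]: print(k,round(d["confidence"],2),np.array(d["centre"]),at_z(c,d["centre"],z)[0])
print(get_obs())
E
```

```text
pics
top [0.424 0.007 1.1  ]
tin1 0.96 [419. 210.] [ 0.598 -0.368  0.015]
tin1 0.8 [416.6 283.6] [ 0.418 -0.355  0.015]
tin1 0.57 [374.2 207.1] [ 0.604 -0.257  0.015]
tin1 0.56 [376.8 244.1] [ 0.512 -0.261  0.015]
tray 0.8 [396.5 243.7] [ 0.515 -0.314  0.   ]
tray 0.21 [417.7 211.3] [ 0.597 -0.37   0.   ]
pot 0.97 [253.4 194.4] [0.635 0.043 0.   ]
pot_rim 0.76 [247.  185.5] [0.632 0.054 0.12 ]
lid 0.59 [121.2 265.1] [0.455 0.36  0.01 ]
start_top 0.42 [263.1 267.8] [0.452 0.016 0.05 ]
bottle 0.55 [126.6 171.5] [0.691 0.365 0.   ]
tub 0.61 [351.7 139.9] [ 0.781 -0.207  0.   ]
side [ 0.182 -0.643  1.023]
tin1 0.68 [328.3 312.4] [ 0.517 -0.267  0.015]
tin1 0.58 [381.9 331.4] [ 0.594 -0.374  0.015]
tin1 0.58 [314.  365.4] [ 0.416 -0.357  0.015]
tray 0.88 [335.9 331.3] [ 0.509 -0.311  0.   ]
pot 0.73 [296.2 211.2] [0.624 0.044 0.   ]
pot_rim 0.6 [298.  179.1] [0.634 0.053 0.12 ]
lid 0.96 [193.3 164.9] [0.448 0.362 0.01 ]
start_top 0.69 [245.9 230.5] [0.456 0.026 0.05 ]
start_top 0.25 [312.5 363.5] [ 0.407 -0.362  0.05 ]
bottle 0.59 [262.1 134.3] [0.702 0.379 0.   ]
tub 0.59 [393.2 249.3] [ 0.773 -0.203  0.   ]
{'t': 0.9, 'q': array([-1.341,  0.477,  0.022,  1.555, -0.012,  1.109, -0.083]), 'joint_vel': array([ 0.001,  0.001, -0.   , -0.002, -0.001,  0.001, -0.001]), 'joint_torque': array([  0.   , -59.63 ,   1.607, -28.155,   0.013,   0.002,  -0.   ]), 'eef_pos': array([0.224, 0.637, 0.202]), 'tool_rot': array([-0.   ,  0.168,  0.986,  0.   ]), 'contact_force': array([0.633, 0.247, 0.268]), 'torque': array([-0.001, -0.011, -0.007]), 'grasp_force': 0.0, 'gripper_width': 0.9993581143118145}
```

View pics/top0.png

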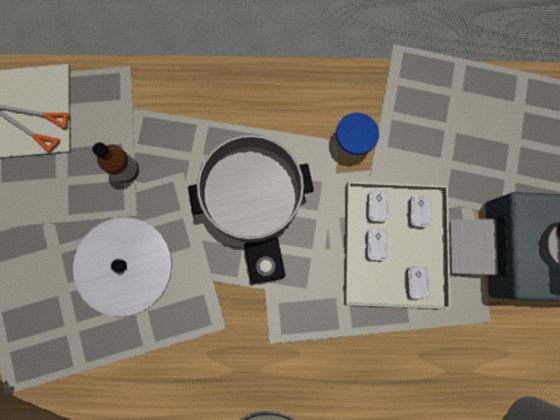

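View pics/side0.png

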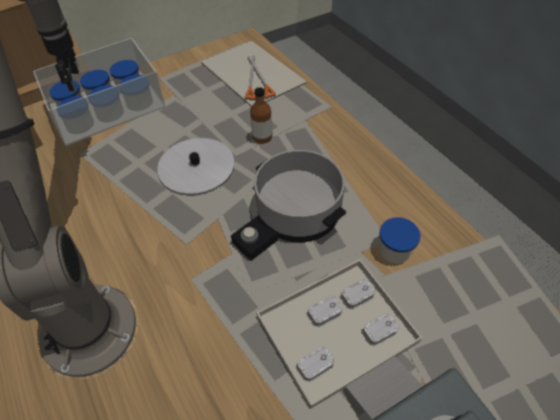

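The top view shows four tins, around (419,211), (417,283), (377,207) and (376,244). The lid is at (119,267), the pot at (251,190), the button at (265,266), the bottle at (112,158) and the tub at (357,133). The network positions agree with the picture, so next I'll get the tin orientations and refine the pot.

```bash
cat >> h.py <<'E'
def tins(n,zc=.015):
    c=cam(n); out=[]
    for d in outline_of(n,"tin1"):
        if d["confidence"]<.25: continue
        k=max(cv2.findContours(d["pixels"].astype(np.uint8),0,2)[0],key=cv2.contourArea).reshape(-1,2)
        if len(k)<5: continue
        # fit box silhouette pose (x,y,yaw) to the mask by hull overlap
        from scipy.optimize import minimize
        m=d["pixels"]; S=4
        p0=at_z(c,d["centre"],zc)[0]
        def cost(v):
            a=v[2]/10; ca,sa=np.cos(a),np.sin(a)
            B=np.array([[x,y,z] for x in(-.038,.038) for y in(-.024,.024) for z in(-.011,.011)])
            B=np.c_[ca*B[:,0]-sa*B[:,1]+v[0],sa*B[:,0]+ca*B[:,1]+v[1],B[:,2]+zc]
            h=cv2.convexHull(((proj(c,B)+.5)*S-.5).astype(np.float32))
            im=np.zeros((420*S,560*S),np.uint8); cv2.fillConvexPoly(im,np.round(h).astype(int),1)
            im=im.reshape(420,S,560,S).mean((1,3)); return np.abs(im-m).sum()
        best=min((minimize(cost,[p0[0],p0[1],a*10],method="Nelder-Mead",options=dict(maxfev=80,initial_simplex=[[p0[0],p0[1],a*10],[p0[0]+.006,p0[1],a*10],[p0[0],p0[1]+.006,a*10],[p0[0],p0[1],a*10+1.5]])) for a in(-.12,.0,.12)),key=lambda r:r.fun)
        out.append((round(d["confidence"],2),*np.round(best.x[:2],4),round(np.degrees(best.x[2]/10),1),round(best.fun),int(m.sum())))
    return out
E
python3 - <<'E'
from h import *
np.set_printoptions(precision=4,suppress=True)
for n in("top","side"):
    print(n,*tins(n),sep="\n")
c=cam("top")
g=cv2.cvtColor(c["img"],cv2.COLOR_BGR2GRAY)
for n in("top","side"):
    c=cam(n)
    for k,z in(("pot_rim",.12),("lid",.01),("start_top",.05)):
        d=place_of(n,k)
        if d: print(n,k,at_z(c,d[0]["centre"],z)[0])
    d=outline_of(n,"lid")[0]
    k=cv2.convexHull(max(cv2.findContours(d["pixels"].astype(np.uint8),0,1)[0],key=cv2.contourArea)).reshape(-1,2)
    P=at_z(c,k,.013)[:,:2]; print("lid flange circle",cv2.minEnclosingCircle(P.astype(np.float32)))
    d=outline_of(n,"pot_rim") or outline_of(n,"pot")
    if d: print("pot px",d[0]["pixels"].sum())
E
```

```text
top
(0.79, np.float64(0.511), np.float64(-0.2599), np.float64(-1.8), 64, 638)
(0.71, np.float64(0.5938), np.float64(-0.367), np.float64(-1.7), 78, 637)
(0.63, np.float64(0.4207), np.float64(-0.355), np.float64(-0.4), 52, 699)
(0.6, np.float64(0.6059), np.float64(-0.2652), np.float64(-3.2), 83, 607)
side
(0.92, np.float64(0.6062), np.float64(-0.2643), np.float64(1.2), 118, 586)
(0.83, np.float64(0.5958), np.float64(-0.3666), np.float64(-5.4), 70, 742)
(0.63, np.float64(0.4215), np.float64(-0.3556), np.float64(1.2), 79, 799)
top pot_rim [0.636  0.0543 0.12  ]
top lid [0.4507 0.3586 0.01  ]
top start_top [0.4544 0.0069 0.05  ]
lid flange circle ((0.4530826508998871, 0.3574921190738678), 0.12032375484704971)
pot px 10909
side pot_rim [0.6353 0.048  0.12  ]
side lid [0.4495 0.3675 0.01  ]
side start_top [0.4519 0.0202 0.05  ]
lid flange circle ((0.4544028043746948, 0.35874494910240173), 0.11924131214618683)
pot px 8181
```

Emit:
carry_out(
  rows="20 -60 0 0;20 -60 0 0;20 -60 0 0;20 -60 0 0;20 -60 0 0;20 -60 0 0;20 -60 0 0;20 -60 0 0;20 -60 0 0;20 -60 0 0",
)

```text
t: 3.0
eef_pos: [0.4219, 0.0421, 0.2029]
tool_rot: [0.001, 0.168, 0.986, 0.001]
contact_force: [1.2, 1.0, 0.8]
gripper_width: 1.001
grasp_force: 0.0
```

Emit:
carry_out(
  rows="18 -60 0 9;18 -60 0 9;18 -60 0 0;18 -60 0 0;17 -62 0 0;0 0 -50 0;0 0 -50 0;0 0 -30 0;0 0 0 0",
  claw=70,
  force=40,
)

```text
t: 4.12
eef_pos: [0.5033, -0.2349, 0.0706]
tool_rot: [-0.002, 0.037, 0.999, 0.001]
contact_force: [0.6, 0.2, -0.4]
gripper_width: 0.817
grasp_force: 0.0
```

Run:
```python
from h import *
o=get_obs(); print(o["eef_pos"],o["tool_rot"])
for n in("top","side"):
    c=cam(n); cv2.imwrite(f"pics/{n}1.png",c["img"])
    print(tins(n))
c=cam("side"); cv2.imwrite("pics/s1.png",cv2.resize(c["img"][220:400,220:440],None,fx=3,fy=3))
```

```text
[ 0.50334687 -0.23493724  0.07055913] [-2.43374202e-03  3.73677227e-02  9.99298334e-01  7.54500903e-04]
[(0.75, np.float64(0.4871), np.float64(-0.2495), np.float64(11.2), 566, 135), (0.66, np.float64(0.6066), np.float64(-0.2652), np.float64(-2.8), 65, 689)]
[(0.78, np.float64(0.5944), np.float64(-0.3662), np.float64(-3.4), 72, 727), (0.69, np.float64(0.4218), np.float64(-0.3556), np.float64(0.5), 84, 790), (0.67, np.float64(0.514), np.float64(-0.2592), np.float64(0.4), 127, 621), (0.63, np.float64(0.6066), np.float64(-0.2635), np.float64(2.2), 65, 677)]
```

View pics/s1.png

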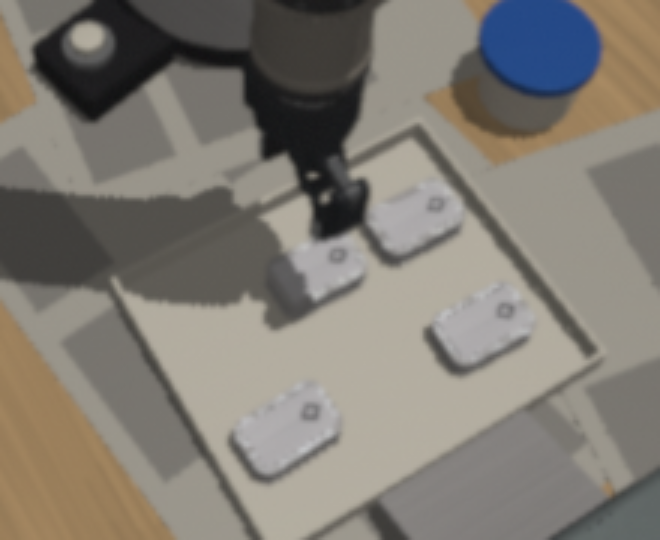

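The side view shows the gripper beside tin D. It stopped short, because some rows were limited by the arm's speed. I'll correct that, go down and grip.

Emit:
carry_out(
  rows="9 -25 0 3;0 0 0 0;0 0 -40 0;0 0 -22 0;0 0 0 0;0 0 0 0",
)

```text
t: 5.22
eef_pos: [0.5145, -0.2607, 0.0114]
tool_rot: [0.0, 0.011, 1.0, 0.0]
contact_force: [1.3, -1.2, -0.5]
gripper_width: 0.821
grasp_force: 0.0
```

Emit:
carry_out(
  rows="0 0 0 0;0 0 0 0;0 0 0 0;0 0 0 0;0 0 0 0;0 0 40 0;0 0 50 0;0 0 50 0;0 0 50 0;0 0 0 0",
  claw=35,
)

```text
t: 6.48
eef_pos: [0.5162, -0.2621, 0.2044]
tool_rot: [0.004, 0.011, 1.0, -0.001]
contact_force: [0.2, -0.5, -0.1]
gripper_width: 0.411
grasp_force: 0.0
```

Run:
```python
from h import *
from scipy.optimize import least_squares
# pot rim: fit outer-circle (z=.12) against bright steel edge via outline hull lower/upper
for n in("top","side"):
    c=cam(n); d=outline_of(n,"pot")[0]
    k=max(cv2.findContours(d["pixels"].astype(np.uint8),0,1)[0],key=cv2.contourArea).reshape(-1,2)
    P=at_z(c,k,.12)[:,:2]
    # robust fit of fixed-radius circle
    r=least_squares(lambda v:np.hypot(*(P-v).T)-.12,[.635,.052],loss="cauchy",f_scale=.002)
    e=np.abs(r.fun); print(n,r.x,(e<.003).sum(),len(e))
    for k in("pot_rim","start_top"):
        for d in place_of(n,k)[:1]: print(k,at_z(c,d["centre"],.12 if k=="pot_rim" else .05)[0], d["centre"])
```

```text
top [0.63030212 0.04643421] 191 409
pot_rim [0.63331302 0.04905234 0.12      ] [249.0, 185.1]
start_top [0.45185668 0.01010827 0.05      ] [265.5, 267.7]
side [ 0.56967909 -0.00107787] 35 301
pot_rim [0.63423339 0.04785102 0.12      ] [299.1, 180.4]
start_top [0.46450016 0.0165283  0.05      ] [250.6, 231.6]
```

Run:
```python
from h import *
for n in("side","top"): print(tins(n))
c=cam("side"); a=cv2.resize(c["img"][220:400,220:440],None,fx=2.5,fy=2.5)
c=cam("top"); b=cv2.resize(c["img"][170:320,330:460],None,fx=1.8,fy=1.8)
o=np.zeros((450,550+b.shape[1],3),np.uint8); o[:450,:550]=a; o[:b.shape[0],550:]=b
cv2.imwrite("pics/s2.png",o)
```

```text
[(0.91, np.float64(0.5133), np.float64(-0.2602), np.float64(-0.3), 90, 658), (0.74, np.float64(0.6056), np.float64(-0.2642), np.float64(-1.8), 91, 619), (0.64, np.float64(0.4216), np.float64(-0.3556), np.float64(0.5), 82, 789), (0.56, np.float64(0.5961), np.float64(-0.3673), np.float64(-6.7), 109, 676)]
[(0.8, np.float64(0.5125), np.float64(-0.2615), np.float64(0.7), 143, 556), (0.71, np.float64(0.4606), np.float64(0.0099), np.float64(9.1), 536, 113), (0.69, np.float64(0.4274), np.float64(-0.3357), np.float64(-6.1), 500, 229), (0.63, np.float64(0.6056), np.float64(-0.2657), np.float64(-4.1), 61, 663), (0.58, np.float64(0.6191), np.float64(-0.3643), np.float64(26.5), 503, 185)]
```

View pics/s2.png

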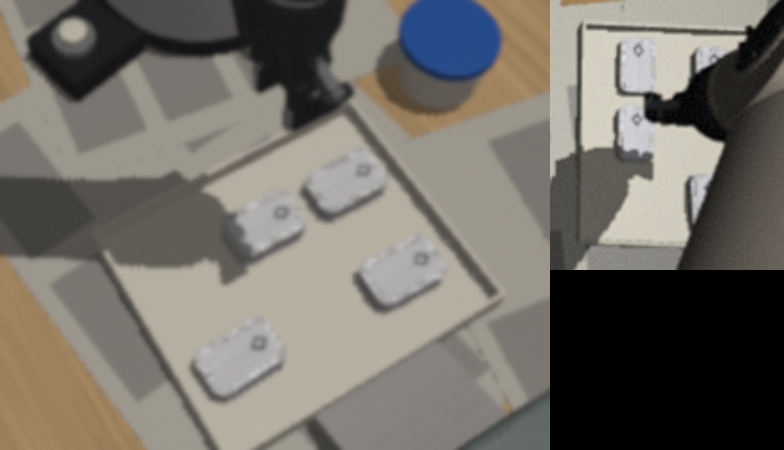

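Tin D is still in place at about (0.513,-0.261), so I probably lifted before the fingers had closed. I'll retry lower and wait longer.

Emit:
carry_out(
  rows="0 0 0 0;0 0 0 0;0 0 0 0;0 0 0 0;-3 1 -60 0;0 0 -60 0;0 0 -50 0;0 0 -26 0;0 0 0 0;0 0 0 0",
  claw=66,
)

```text
t: 8.43
eef_pos: [0.5118, -0.2602, 0.0055]
tool_rot: [0.001, 0.011, 1.0, -0.0]
contact_force: [-0.3, 0.5, 1.1]
gripper_width: 0.77
grasp_force: 0.0
```

Emit:
carry_out(
  rows="0 0 0 0;0 0 0 0;0 0 0 0;0 0 0 0",
  claw=35,
)

```text
t: 8.93
eef_pos: [0.5111, -0.2596, 0.0046]
tool_rot: [-0.0, 0.011, 1.0, 0.0]
contact_force: [-0.6, -0.4, -0.6]
gripper_width: 0.41
grasp_force: 0.0
```

Emit:
carry_out(
  rows="0 0 0 0;0 0 0 0;0 0 0 0;0 0 0 0",
)

```text
t: 9.43
eef_pos: [0.511, -0.2596, 0.0043]
tool_rot: [-0.0, 0.011, 1.0, 0.0]
contact_force: [0.5, -0.4, -0.3]
gripper_width: 0.409
grasp_force: 0.0
```

Run:
```python
from h import *
c=cam("side"); a=cv2.resize(c["img"][240:360,240:400],None,fx=5,fy=5)
o=get_obs(); p=o["eef_pos"]
for dy in(-.0175,.0175):
    q=(proj(c,p+[0,dy,0])[0]-[240,240])*5; cv2.circle(a,(int(q[0]),int(q[1])),4,(0,0,255),-1)
cv2.imwrite("pics/s3.png",a); print(o)
```

```text
{'t': 9.475, 'q': array([ 0.01432961,  0.62062212,  0.46025722,  1.96791362, -0.44005298,
        0.65230781,  2.30433962]), 'joint_vel': array([ 0.00184386,  0.00138907, -0.00054957, -0.00055263,  0.00041284,
        0.00031837,  0.00017358]), 'joint_torque': array([ 8.38992219e-05, -5.29814923e+01,  8.94618005e+00, -1.72405529e+01,
        8.85494199e-03,  4.36661838e-03, -5.58539369e-06]), 'eef_pos': array([ 0.51095427, -0.25961488,  0.00432519]), 'tool_rot': array([-2.47972227e-04,  1.11841919e-02,  9.99937392e-01,  2.54903921e-04]), 'contact_force': array([ 0.41244052,  0.41453646, -0.36962799]), 'torque': array([0.01951054, 0.0302278 , 0.04572363]), 'grasp_force': 0.0, 'gripper_width': 0.4099691051576934}
```

View pics/s3.png

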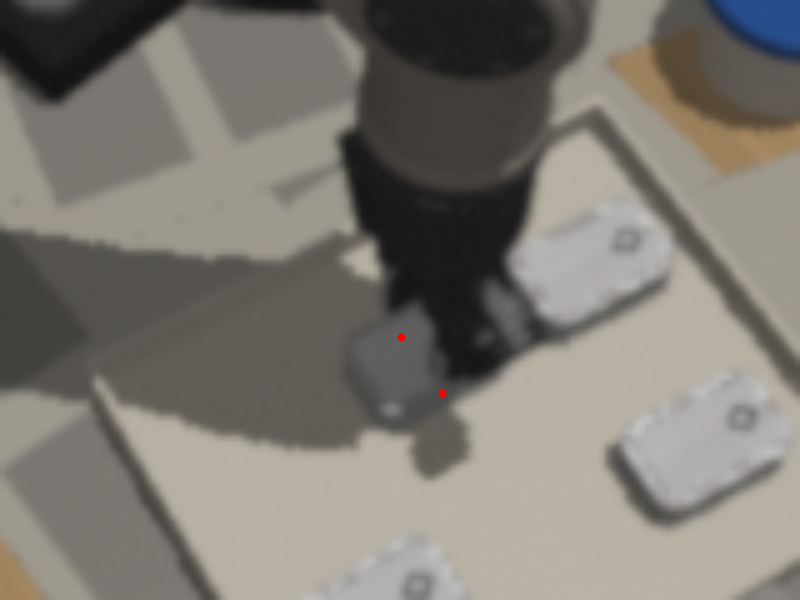

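Emit:
carry_out(
  rows="0 0 50 0;0 0 50 0;0 0 0 0;0 0 0 0",
  claw=35,
)

```text
t: 9.98
eef_pos: [0.5108, -0.2592, 0.1041]
tool_rot: [-0.0, 0.011, 1.0, 0.0]
contact_force: [0.3, 1.4, -0.8]
gripper_width: 0.407
grasp_force: 0.0
```

Run:
```python
from h import *
p=get_obs()["eef_pos"]; print(p)
I=[]
for n in("side","top"):
    c=cam(n); q0=proj(c,p)[0]; x,y=[int(v) for v in q0-50]
    x=min(x,460);y=min(y,320)
    a=cv2.resize(c["img"][y:y+100,x:x+100],None,fx=4,fy=4)
    for d,col in(((0,0,0),(0,0,255)),((0,-.0175,0),(0,255,0)),((0,.0175,0),(255,0,0))):
        q=(proj(c,p+d)[0]-[x,y])*4; cv2.circle(a,(int(q[0]),int(q[1])),3,col,-1)
    I.append(a); print(n,tins(n))
cv2.imwrite("pics/s4.png",np.hstack(I))
```

```text
[ 0.51078263 -0.25918768  0.10406568]
side [(0.94, np.float64(0.4231), np.float64(-0.3551), np.float64(-1.0), 84, 787), (0.91, np.float64(0.5968), np.float64(-0.3664), np.float64(1.1), 80, 705), (0.88, np.float64(0.6055), np.float64(-0.2634), np.float64(-2.0), 104, 615), (0.75, np.float64(0.5144), np.float64(-0.2574), np.float64(-0.8), 91, 656)]
top [(0.95, np.float64(0.6058), np.float64(-0.265), np.float64(-1.8), 42, 663), (0.9, np.float64(0.5116), np.float64(-0.26), np.float64(-1.8), 323, 382), (0.45, np.float64(0.6178), np.float64(-0.3474), np.float64(16.9), 609, 84)]
```

View pics/s4.png

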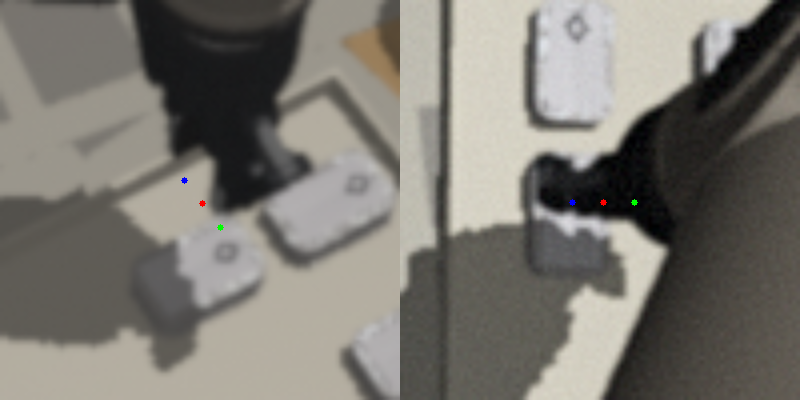

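The fingers don't appear where the reported TCP projects. I'll move them over bare tray floor and look more closely, with contrast raised.

Emit:
carry_out(
  rows="-5 -50 10 0;-5 0 0 0;0 0 0 0;0 0 0 0;0 0 0 0;0 0 0 0",
  claw=85,
)

```text
t: 11.02
eef_pos: [0.5012, -0.309, 0.1143]
tool_rot: [-0.0, 0.011, 1.0, 0.0]
contact_force: [-0.2, 0.6, 0.1]
gripper_width: 0.988
grasp_force: 0.0
```

Run:
```python
from h import *
p=get_obs()["eef_pos"]; print(p)
I=[]
for n in("side","top"):
    c=cam(n); q0=proj(c,p)[0]; x,y=[int(v) for v in q0-50]
    x=min(x,460);y=min(y,320)
    a=cv2.resize(c["img"][y:y+100,x:x+100],None,fx=4,fy=4,interpolation=cv2.INTER_CUBIC)
    a=np.uint8(255*(a/255.)**.45)
    for d,col in(((0,0,0),(0,0,255)),((0,-.0425,.0),(0,255,0)),((0,.0425,0),(255,0,0)),((0,0,.08),(0,255,255))):
        q=(proj(c,p+d)[0]-[x,y])*4; cv2.circle(a,(int(q[0]),int(q[1])),3,col,-1)
    I.append(a)
cv2.imwrite("pics/s5.png",np.hstack(I))
```

```text
[ 0.50124432 -0.30901323  0.11428488]
```

View pics/s5.png

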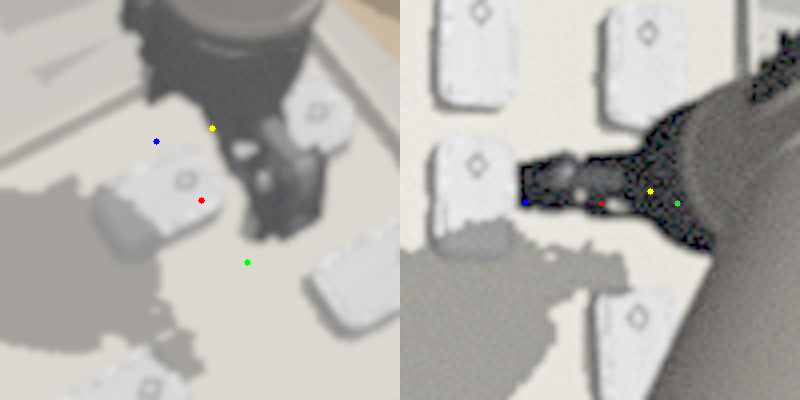

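The open fingertips look shifted towards +x and higher than reported. I'll shut the gripper and triangulate the real tip.

Emit:
carry_out(
  rows="0 0 0 0;0 0 0 0;0 0 0 0;0 0 0 0;0 0 0 0;0 0 0 0;0 0 0 0;0 0 0 0",
  claw=0,
)

```text
t: 12.12
eef_pos: [0.5009, -0.3096, 0.1143]
tool_rot: [-0.0, 0.011, 1.0, 0.0]
contact_force: [-0.6, 0.7, 0.3]
gripper_width: -0.002
grasp_force: 0.0
```

Run:
```python
from h import *
o=get_obs(); p=o["eef_pos"]; print(p,o["gripper_width"])
I=[]
for n in("side","top"):
    c=cam(n); q0=proj(c,p)[0]; x,y=[int(v) for v in q0-40]
    a=cv2.resize(c["img"][y:y+80,x:x+80],None,fx=5,fy=5,interpolation=cv2.INTER_CUBIC)
    a=np.uint8(255*(a/255.)**.45)
    for d,col in(((0,0,0),(0,0,255)),((0.02,0,.0),(0,255,0)),((0,.02,0),(255,0,0)),((0,0,.02),(0,255,255))):
        q=(proj(c,p+d)[0]-[x,y])*5; cv2.circle(a,(int(q[0]),int(q[1])),3,col,-1)
    I.append(a); print(n,x,y,q0)
cv2.imwrite("pics/s6.png",np.hstack(I))
```

```text
[ 0.50093975 -0.30962002  0.11434681] -0.001874327000032459
side 296 270 [336.33113928 310.38739076]
top 369 205 [409.68522047 245.92156119]
```

View pics/s6.png

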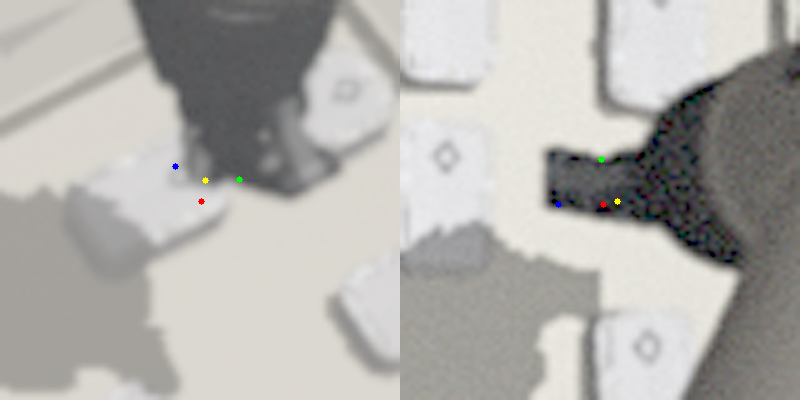

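Run:
```python
from h import *
c=cam("side"); g=cv2.imread("pics/side0.png"); p=np.array([.2240,.637,.202])
y0,x0=20,20
a=cv2.resize(g[y0:y0+100,x0:x0+100],None,fx=4,fy=4,interpolation=cv2.INTER_CUBIC); a=np.uint8(255*(a/255.)**.45)
n=np.array([.168,.986,0]);n/=np.linalg.norm(n); Y=2*n*n[1]-[0,1,0]; X=2*n*n[0]-[1,0,0]
for d,col in((0*Y,(0,0,255)),(.0425*Y,(255,0,0)),(-.0425*Y,(0,255,0)),(np.array([0,0,.073]),(0,255,255)),(.02*X,(255,0,255))):
    q=(proj(c,p+d)[0]-[x0,y0])*4; cv2.circle(a,(int(q[0]),int(q[1])),3,col,-1)
# now, with shadow: current raw
b=cv2.imread("pics/side1.png"); p1=np.array([.5033,-.2349,.0706]); q=proj(c,p1)[0].astype(int)-50; x0,y0=q
b=cv2.resize(b[y0:y0+100,x0:x0+100],None,fx=4,fy=4,interpolation=cv2.INTER_CUBIC); b=np.uint8(255*(b/255.)**.45)
for d,col in((np.zeros(3),(0,0,255)),(np.array([0,.035,0]),(255,0,0)),(np.array([0,-.035,0]),(0,255,0)),(np.array([0,0,.073]),(0,255,255))):
    q=(proj(c,p1+d)[0]-[x0,y0])*4; cv2.circle(b,(int(q[0]),int(q[1])),3,col,-1)
cv2.imwrite("pics/s7.png",np.hstack([a,b]))
for d in recognise("side","tin1")[:0]: pass
```

```text
(no output)
```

View pics/s7.png

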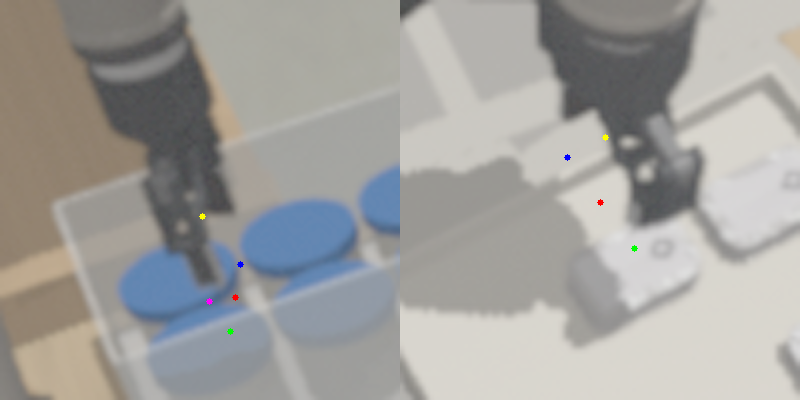

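Both crops show the fingers well above the projected TCP points. A probe by touch will settle it: I'll lower the shut gripper onto bare tray floor.

Emit:
carry_out(
  rows="0 0 -50 0;0 0 -40 0;0 0 -8 0;0 0 -6 0;0 0 0 0;0 0 0 0",
)

```text
t: 13.08
eef_pos: [0.5018, -0.3102, 0.0116]
tool_rot: [0.001, 0.011, 1.0, -0.0]
contact_force: [0.7, -0.4, -0.5]
gripper_width: 0.004
grasp_force: 0.0
```

Emit:
carry_out(
  rows="0 0 -3 0;0 0 -3 0;0 0 0 0",
)

```text
t: 13.45
eef_pos: [0.5008, -0.3095, 0.0041]
tool_rot: [-0.0, 0.011, 1.0, 0.0]
contact_force: [0.5, 0.7, -0.4]
gripper_width: 0.003
grasp_force: 0.0
```

Emit:
carry_out(
  rows="0 0 -3 0;0 0 -3 0;0 0 -1 0;0 0 0 0",
)

```text
t: 13.95
eef_pos: [0.5009, -0.3096, -0.0028]
tool_rot: [-0.0, 0.011, 1.0, 0.0]
contact_force: [-0.3, -0.3, -0.3]
gripper_width: 0.003
grasp_force: 0.0
```

Emit:
carry_out(
  rows="0 0 -3 0;0 0 -3 0;0 0 0 0;0 0 0 0",
)

```text
t: 14.45
eef_pos: [0.5009, -0.3096, -0.0087]
tool_rot: [-0.0, 0.011, 1.0, 0.0]
contact_force: [-0.2, -0.5, -0.1]
gripper_width: -0.001
grasp_force: 0.0
```

Emit:
carry_out(
  rows="0 0 -3 0;0 0 -3 0;0 0 0 0;0 0 0 0",
)

```text
t: 14.95
eef_pos: [0.501, -0.3096, -0.0147]
tool_rot: [-0.0, 0.011, 1.0, 0.0]
contact_force: [0.5, 1.2, 0.3]
gripper_width: 0.004
grasp_force: 0.0
```

The reported height is clearly too low: −15 mm with no contact. I'll keep going in small steps.

Emit:
carry_out(
  rows="0 0 -3 0;0 0 0 0;0 0 -3 0;0 0 0 0",
)

```text
t: 15.45
eef_pos: [0.5008, -0.3095, -0.0209]
tool_rot: [-0.0, 0.011, 1.0, 0.0]
contact_force: [-0.2, 0.2, 1.1]
gripper_width: 0.001
grasp_force: 0.0
```

Emit:
carry_out(
  rows="0 0 -3 0;0 0 0 0;0 0 0 0",
)

```text
t: 15.82
eef_pos: [0.5009, -0.3097, -0.0236]
tool_rot: [-0.0, 0.011, 1.0, 0.0]
contact_force: [-0.6, 0.3, 0.4]
gripper_width: -0.001
grasp_force: 0.0
```

Emit:
carry_out(
  rows="0 0 -3 0;0 0 0 0;0 0 0 0",
)

```text
t: 16.2
eef_pos: [0.5013, -0.3098, -0.0248]
tool_rot: [0.0, 0.011, 1.0, 0.001]
contact_force: [-4.5, 3.8, 18.9]
gripper_width: 0.001
grasp_force: 9.5
```

Contact is at reported z ≈ −0.0245, where the true height is 0.004. So true z is about reported + 28 mm. With the tip on the floor I'll back off slightly and find its x and y in both pictures.

Emit:
carry_out(
  rows="0 0 3 0;0 0 0 0",
)

```text
t: 16.45
eef_pos: [0.5011, -0.3097, -0.0235]
tool_rot: [-0.0, 0.011, 1.0, 0.0]
contact_force: [-0.2, 0.3, -0.8]
gripper_width: -0.0
grasp_force: 0.0
```

Run:
```python
from h import *
o=get_obs(); p=o["eef_pos"].copy(); print(p); p[2]=.006
I=[]
for n in("side","top"):
    c=cam(n); cv2.imwrite(f"pics/{n}_touch.png",c["img"]); q0=proj(c,p)[0]; x,y=[int(v) for v in q0-40]
    a=cv2.resize(c["img"][y:y+80,x:x+80],None,fx=5,fy=5,interpolation=cv2.INTER_CUBIC)
    a=np.uint8(255*(a/255.)**.45)
    for i in range(-3,4):
        for j in range(-3,4):
            q=(proj(c,p+[i*.01,j*.01,0])[0]-[x,y])*5; cv2.circle(a,(int(q[0]),int(q[1])),3 if i==j==0 else 1,(0,0,255) if i==j==0 else (0,255,0) if i>0 and j==0 else (255,0,0) if j>0 and i==0 else (0,200,255),-1)
    I.append(a); print(n,x,y,q0)
cv2.imwrite("pics/s8.png",np.hstack(I))
```

```text
[ 0.50114471 -0.30968849 -0.02350082]
side 292 291 [332.95783459 331.2611983 ]
top 355 209 [395.81782664 249.13681457]
```

View pics/s8.png

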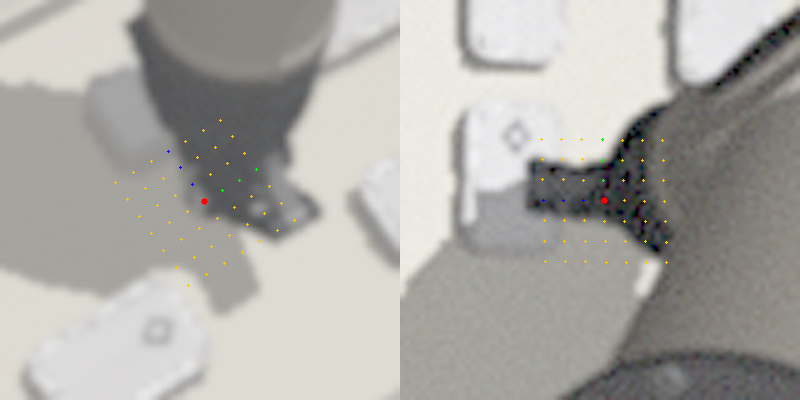

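The shut tip rests on the floor with reported z −0.0245. The network's tin positions agree across both cameras, so the fault is in the arm's reading: real = reported + roughly (10, −3, 28) mm here, as a small shoulder-joint offset would give. I'll grasp tin D with that correction.

Emit:
carry_out(
  rows="0 0 40 0;0 0 40 0;0 27 0 0;1 27 0 0;0 0 0 0;0 0 0 0;0 0 -40 0;0 0 -30 0;0 0 -10 0;0 0 0 0",
  claw=68,
)

```text
t: 17.8
eef_pos: [0.5016, -0.2565, -0.0238]
tool_rot: [-0.001, 0.012, 1.0, 0.0]
contact_force: [-0.1, -0.7, 0.8]
gripper_width: 0.793
grasp_force: 0.0
```

Emit:
carry_out(
  rows="0 0 0 0;0 0 0 0;0 0 0 0;0 0 0 0;0 0 0 0;0 0 0 0",
  claw=30,
)

```text
t: 18.55
eef_pos: [0.5029, -0.2565, -0.0223]
tool_rot: [0.001, 0.011, 1.0, -0.0]
contact_force: [-0.2, -1.3, 6.6]
gripper_width: 0.552
grasp_force: 42.4
```

Gripped: the opening is 47 mm at 42 N. Next I'll lift, carry it to the pot, and check the held tin with both cameras.

Emit:
carry_out(
  rows="0 0 30 0;0 0 60 0;0 0 60 0;0 0 20 0;13 45 0 0;13 45 0 0;13 45 0 0;13 45 0 0;13 45 0 0;14 46 0 0",
)

```text
t: 19.8
eef_pos: [0.581, 0.017, 0.1468]
tool_rot: [-0.0, 0.011, 1.0, 0.0]
contact_force: [1.2, -0.6, -0.9]
gripper_width: 0.551
grasp_force: 41.6
```

Emit:
carry_out(
  rows="0 0 0 0;0 0 0 0",
)

```text
t: 20.05
eef_pos: [0.5805, 0.015, 0.1465]
tool_rot: [-0.0, 0.011, 1.0, 0.0]
contact_force: [-0.2, -0.5, -2.1]
gripper_width: 0.553
grasp_force: 41.6
```

```bash
cat >> h.py <<'E'
from scipy.optimize import least_squares
def tri(A,B):
    "least squares 3D point from (cam,px) pairs"
    f=lambda P:np.r_[proj(A[0],P)[0]-A[1],proj(B[0],P)[0]-B[1]]
    r=least_squares(f,[.55,0,.1]); return r.x,np.abs(r.fun).max()
E
python3 - <<'E'
from h import *
np.set_printoptions(precision=4,suppress=True)
o=get_obs(); print(o["eef_pos"],o["gripper_width"],o["grasp_force"])
C={}
for n in("top","side"):
    C[n]=(cam(n),place_of(n,"tin1")); cv2.imwrite(f"pics/{n}_c1.png",C[n][0]["img"]); print(n,[(round(d["confidence"],2),np.array(d["centre"])) for d in C[n][1]])
for a in C["top"][1]:
    for b in C["side"][1]:
        p,e=tri((C["top"][0],a["centre"]),(C["side"][0],b["centre"]))
        if e<3: print(p,e)
t=cv2.resize(C["top"][0]["img"][120:300,180:320],None,fx=2.5,fy=2.5);s=cv2.resize(C["side"][0]["img"][100:280,220:370],None,fx=2.5,fy=2.5)
cv2.imwrite("pics/c1.png",np.hstack([t,s]))
E
```

```text
[0.5805 0.015  0.1465] 0.5534017836741432 41.64154887199402
top [(0.71, array([377.7, 208.3])), (0.66, array([419.5, 207.5])), (0.63, array([415.2, 281.2]))]
side [(0.9, array([382.8, 333.2])), (0.73, array([313. , 364.9])), (0.71, array([291.5, 176.9])), (0.58, array([360., 296.]))]
[ 0.6059 -0.2689  0.0081] 1.5648651352229876
[ 0.6038 -0.3746 -0.003 ] 1.3033656723053184
[ 0.4201 -0.3533  0.0054] 1.4540411291036435
```

View pics/c1.png

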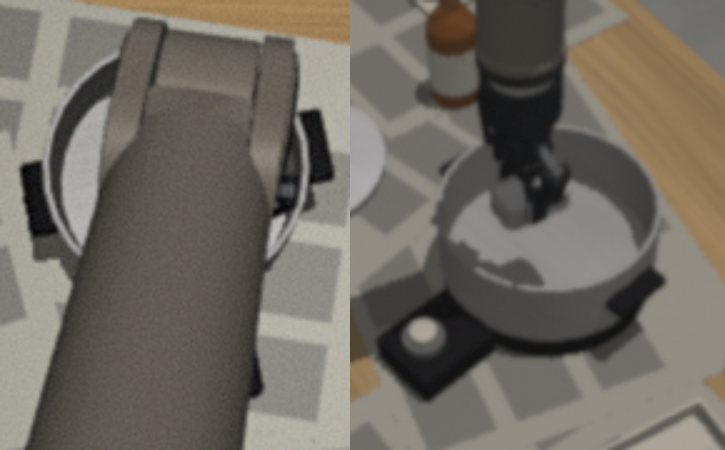

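The side picture shows the held tin above the pot at (291,177). The arm hides it in the top view, so I'll place it from the side view at its expected height.

Run:
```python
from h import *
c=cam("side")
for z in(.175,.185,.195): print(at_z(c,[291.5,176.9],z)[0])
for i in range(2):
    c=cam("side"); print([(round(d["confidence"],2),d["centre"],at_z(c,d["centre"],.185)[0][:2]) for d in place_of("side","tin1") if d["centre"][1]<220])
```

```text
[0.596987   0.02593182 0.175     ]
[0.59209261 0.01804092 0.185     ]
[0.58719822 0.01015001 0.195     ]
[(0.72, [291.7, 178.6], array([0.58947474, 0.01292544]))]
[(0.75, [289.3, 178.7], array([0.58428642, 0.01580505]))]
```

Emit:
carry_out(
  rows="0 0 -50 0;0 0 -50 0;0 0 -28 0;0 0 0 0;0 0 0 0",
)

```text
t: 21.12
eef_pos: [0.5818, 0.0151, 0.0194]
tool_rot: [0.0, 0.011, 1.0, 0.0]
contact_force: [0.7, -0.2, -1.0]
gripper_width: 0.551
grasp_force: 42.4
```

Emit:
carry_out(
  rows="0 0 0 0;0 0 0 0;0 0 0 0;0 0 50 0;0 0 50 0;0 0 40 0",
  claw=60,
)

```text
t: 21.88
eef_pos: [0.5813, 0.0152, 0.1606]
tool_rot: [0.0, 0.011, 1.0, 0.0]
contact_force: [1.2, 0.2, -0.3]
gripper_width: 0.699
grasp_force: 0.0
```

Run:
```python
from h import *
print(tins("side",.051)); print(tins("top",.051))
```

```text
[(0.94, np.float64(0.5899), np.float64(-0.2774), np.float64(6.0), 158, 593), (0.86, np.float64(0.4136), np.float64(-0.3649), np.float64(2.7), 134, 792), (0.82, np.float64(0.5798), np.float64(-0.3773), np.float64(1.2), 147, 692), (0.69, np.float64(0.6001), np.float64(0.0286), np.float64(-19.3), 209, 341)]
[(0.71, np.float64(0.4221), np.float64(-0.3423), np.float64(0.3), 102, 688), (0.63, np.float64(0.5894), np.float64(-0.3558), np.float64(0.4), 105, 656), (0.57, np.float64(0.5979), np.float64(-0.2581), np.float64(-4.0), 131, 605)]
```

Emit:
carry_out(
  rows="3 -46 0 0;3 -46 0 0;3 -46 0 0;2 -46 0 0;2 -47 0 0;2 -47 0 0;0 0 0 0;0 0 -60 0;0 0 -60 0;0 0 0 0",
  claw=68,
)

```text
t: 23.32
eef_pos: [0.5916, -0.2591, 0.0328]
tool_rot: [-0.006, 0.011, 1.0, 0.002]
contact_force: [0.4, 0.8, 1.0]
gripper_width: 0.798
grasp_force: 0.0
```

Run:
```python
from h import *
print(get_obs()["eef_pos"]); print(tins("side"))
```

```text
[ 0.59159025 -0.25912528  0.03282797]
[(0.83, np.float64(0.6145), np.float64(0.0496), np.float64(-11.5), 148, 371), (0.71, np.float64(0.6007), np.float64(-0.2635), np.float64(0.1), 318, 391), (0.61, np.float64(0.4217), np.float64(-0.3549), np.float64(0.7), 76, 802)]
```

Emit:
carry_out(
  rows="0 0 0 0;0 0 0 0;0 0 -40 0;0 0 -18 0;0 0 0 0;0 0 0 0",
)

```text
t: 24.18
eef_pos: [0.5967, -0.2632, -0.0184]
tool_rot: [0.001, 0.011, 1.0, -0.0]
contact_force: [-1.0, -0.2, 0.6]
gripper_width: 0.796
grasp_force: 0.0
```

Emit:
carry_out(
  rows="0 0 -5 0;0 0 0 0;0 0 0 0",
)

```text
t: 24.55
eef_pos: [0.5961, -0.2627, -0.0244]
tool_rot: [-0.0, 0.011, 1.0, 0.0]
contact_force: [-0.5, -0.8, 0.4]
gripper_width: 0.798
grasp_force: 0.0
```

Emit:
carry_out(
  rows="0 0 0 0;0 0 0 0;0 0 0 0;0 0 0 0;0 0 0 0;0 0 0 0",
  claw=30,
)

```text
t: 25.3
eef_pos: [0.5962, -0.2629, -0.0242]
tool_rot: [0.0, 0.011, 1.0, 0.0]
contact_force: [-0.7, -0.2, 5.7]
gripper_width: 0.551
grasp_force: 42.0
```

Emit:
carry_out(
  rows="0 0 50 0;0 0 60 0;0 0 60 0;11 46 0 0;12 46 0 0;11 46 0 0;12 47 0 0;11 47 0 0;12 47 0 0;0 0 0 0",
)

```text
t: 26.55
eef_pos: [0.6652, 0.0235, 0.1439]
tool_rot: [-0.001, 0.007, 1.0, 0.002]
contact_force: [-0.2, -0.0, -1.3]
gripper_width: 0.55
grasp_force: 41.9
```

Emit:
carry_out(
  rows="0 0 0 0;0 0 -50 0;0 0 -50 0;0 0 -27 0;0 0 0 0;0 0 0 0",
)

```text
t: 27.3
eef_pos: [0.6659, 0.015, 0.0198]
tool_rot: [0.001, 0.012, 1.0, 0.0]
contact_force: [0.9, 0.0, -1.6]
gripper_width: 0.551
grasp_force: 41.8
```

Emit:
carry_out(
  rows="0 0 0 0;0 0 0 0;0 0 0 0;0 0 50 0;0 0 50 0;0 0 40 0",
  claw=60,
)

```text
t: 28.05
eef_pos: [0.6654, 0.0163, 0.1608]
tool_rot: [0.001, 0.011, 1.0, 0.0]
contact_force: [0.3, -0.5, -1.0]
gripper_width: 0.702
grasp_force: 0.0
```

Emit:
carry_out(
  rows="-10 -47 0 0;-10 -47 0 0;-10 -47 0 0;-10 -48 0 0;-10 -48 0 0;-10 -48 0 0;-10 -48 0 0;-10 -48 0 0;0 0 0 0;0 0 0 0",
  claw=68,
)

```text
t: 29.3
eef_pos: [0.5851, -0.3641, 0.1583]
tool_rot: [-0.0, 0.011, 1.0, 0.001]
contact_force: [0.4, -0.3, -0.2]
gripper_width: 0.799
grasp_force: 0.0
```

Emit:
carry_out(
  rows="0 0 -60 0;0 0 -60 0;0 0 -40 0;0 0 0 0;0 0 -15 0;0 0 -10 0;0 0 0 0;0 0 0 0",
)

```text
t: 30.3
eef_pos: [0.5854, -0.365, -0.0259]
tool_rot: [0.0, 0.011, 1.0, -0.0]
contact_force: [-0.2, 0.8, 0.2]
gripper_width: 0.795
grasp_force: 0.0
```

Emit:
carry_out(
  rows="0 0 2 0;0 0 0 0;0 0 0 0;0 0 0 0;0 0 0 0;0 0 0 0;0 0 0 0",
  claw=30,
)

```text
t: 31.18
eef_pos: [0.5855, -0.3653, -0.0234]
tool_rot: [0.0, 0.011, 1.0, -0.0]
contact_force: [0.9, 0.2, 6.2]
gripper_width: 0.551
grasp_force: 41.7
```

Emit:
carry_out(
  rows="0 0 50 0;0 0 60 0;0 0 60 0;10 50 0 0;10 50 0 0;10 50 0 0;10 50 0 0;10 50 0 0;10 50 0 0;10 50 0 0",
)

```text
t: 32.42
eef_pos: [0.6549, -0.0129, 0.1453]
tool_rot: [-0.0, 0.011, 1.0, 0.0]
contact_force: [0.5, -0.8, -1.6]
gripper_width: 0.552
grasp_force: 41.6
```

Emit:
carry_out(
  rows="5 50 0 0;5 53 0 0;0 0 0 0;0 0 0 0",
)

```text
t: 32.92
eef_pos: [0.6646, 0.0879, 0.1452]
tool_rot: [-0.0, 0.011, 1.0, -0.0]
contact_force: [0.4, 0.0, -1.9]
gripper_width: 0.558
grasp_force: 41.6
```

Emit:
carry_out(
  rows="0 0 -50 0;0 0 -50 0;0 0 -27 0;0 0 0 0;0 0 0 0",
)

```text
t: 33.55
eef_pos: [0.6661, 0.0869, 0.0199]
tool_rot: [0.001, 0.012, 1.0, 0.0]
contact_force: [0.0, 0.5, -0.5]
gripper_width: 0.549
grasp_force: 41.6
```

Emit:
carry_out(
  rows="0 0 0 0;0 0 0 0;0 0 0 0;0 0 50 0;0 0 50 0;0 0 40 0",
  claw=60,
)

```text
t: 34.3
eef_pos: [0.6663, 0.088, 0.1627]
tool_rot: [0.002, 0.012, 1.0, 0.001]
contact_force: [0.4, 0.0, 0.0]
gripper_width: 0.699
grasp_force: 0.0
```

Emit:
carry_out(
  rows="-25 -44 0 0;-25 -44 0 0;-25 -44 0 0;-25 -44 0 0;-25 -44 0 0;-25 -44 0 0;-26 -44 0 0;-26 -44 0 0;-26 -44 0 0;-26 -44 0 0",
  claw=68,
)

```text
t: 35.55
eef_pos: [0.4106, -0.3537, 0.1603]
tool_rot: [0.002, 0.011, 1.0, -0.0]
contact_force: [0.3, 0.3, 0.4]
gripper_width: 0.799
grasp_force: 0.0
```

Emit:
carry_out(
  rows="0 0 0 0;0 0 0 0",
)

```text
t: 35.8
eef_pos: [0.4116, -0.3517, 0.1594]
tool_rot: [0.001, 0.011, 1.0, 0.0]
contact_force: [0.6, -0.2, 0.1]
gripper_width: 0.792
grasp_force: 0.0
```

Run:
```python
from h import *
print(get_obs()["eef_pos"]); print(tins("side")); print(tins("top",.051))
```

```text
[ 0.41161828 -0.35169953  0.15942763]
[(0.8, np.float64(0.4219), np.float64(-0.3554), np.float64(0.2), 106, 770)]
[(0.87, np.float64(0.4218), np.float64(-0.3421), np.float64(-0.3), 244, 546), (0.79, np.float64(0.6754), np.float64(0.0882), np.float64(-4.6), 56, 659), (0.67, np.float64(0.5916), np.float64(0.0157), np.float64(-3.1), 76, 608), (0.64, np.float64(0.6762), np.float64(0.0161), np.float64(-2.6), 44, 640)]
```

The three tins lie in the pot as planned, at (0.592,0.016), (0.676,0.016) and (0.675,0.088). One tin is left.

Emit:
carry_out(
  rows="0 -2 -60 0;0 0 -60 0;0 0 -40 0;0 0 0 0;0 0 -15 0;0 0 -7 0;0 0 0 0;0 0 0 0",
)

```text
t: 37.0
eef_pos: [0.4114, -0.3539, -0.023]
tool_rot: [0.0, 0.011, 1.0, -0.0]
contact_force: [-0.8, 0.7, 0.1]
gripper_width: 0.798
grasp_force: 0.0
```

Emit:
carry_out(
  rows="0 0 0 0;0 0 0 0;0 0 0 0;0 0 0 0;0 0 0 0;0 0 0 0",
  claw=30,
)

```text
t: 37.75
eef_pos: [0.4113, -0.3541, -0.023]
tool_rot: [0.0, 0.011, 1.0, -0.0]
contact_force: [-0.4, 1.5, 6.0]
gripper_width: 0.55
grasp_force: 41.4
```

Emit:
carry_out(
  rows="0 0 50 0;0 0 60 0;0 0 60 0;17 44 0 0;17 44 0 0;17 44 0 0;17 44 0 0;17 44 0 0;17 44 0 0;17 44 0 0",
)

```text
t: 39.0
eef_pos: [0.53, -0.0441, 0.1464]
tool_rot: [-0.0, 0.011, 1.0, 0.0]
contact_force: [1.4, -0.3, -1.6]
gripper_width: 0.548
grasp_force: 42.4
```

Emit:
carry_out(
  rows="17 44 0 0;17 44 0 0;18 45 0 0;0 0 0 0;0 0 0 0",
)

```text
t: 39.62
eef_pos: [0.5814, 0.0867, 0.1461]
tool_rot: [-0.001, 0.011, 1.0, -0.0]
contact_force: [0.9, -1.0, -1.3]
gripper_width: 0.55
grasp_force: 42.4
```

Emit:
carry_out(
  rows="0 0 -50 0;0 0 -50 0;0 0 -27 0;0 0 0 0;0 0 0 0",
)

```text
t: 40.25
eef_pos: [0.5825, 0.0827, 0.0195]
tool_rot: [0.001, 0.014, 1.0, -0.001]
contact_force: [2.8, -4.5, -2.0]
gripper_width: 0.549
grasp_force: 47.6
```

Emit:
carry_out(
  rows="0 0 0 0;0 0 0 0;0 0 0 0;0 0 50 0;0 0 50 0;0 0 40 0;-40 40 0 0;-40 50 0 0;0 0 0 0",
  claw=60,
)

```text
t: 41.38
eef_pos: [0.4996, 0.1795, 0.1592]
tool_rot: [-0.001, 0.008, 1.0, 0.001]
contact_force: [0.1, -1.0, -0.3]
gripper_width: 0.702
grasp_force: 0.0
```

Run:
```python
from h import *
np.set_printoptions(precision=4,suppress=True)
print(get_obs()["eef_pos"]); print(tins("top",.051))
for n in("top","side"):
    c=cam(n)
    for k,z in(("pot_rim",.12),("lid",.01),("start_top",.05),("start_top",.045)):
        for d in place_of(n,k)[:2]: print(n,k,round(d["confidence"],2),at_z(c,d["centre"],z)[0])
    d=outline_of(n,"lid")[0]
    k=cv2.convexHull(max(cv2.findContours(d["pixels"].astype(np.uint8),0,1)[0],key=cv2.contourArea)).reshape(-1,2)
    P=at_z(c,k,.013)[:,:2]; print("lid circle",cv2.minEnclosingCircle(P.astype(np.float32)))
```

```text
[0.4996 0.1795 0.1592]
[(0.91, np.float64(0.6758), np.float64(0.0886), np.float64(-4.1), 50, 652), (0.88, np.float64(0.5939), np.float64(0.0818), np.float64(1.2), 63, 723), (0.67, np.float64(0.5909), np.float64(0.0154), np.float64(-2.6), 39, 658), (0.63, np.float64(0.6761), np.float64(0.0164), np.float64(-4.8), 52, 630)]
top pot_rim 0.88 [0.6369 0.0523 0.12  ]
top pot_rim 0.33 [0.6625 0.3246 0.12  ]
top start_top 0.52 [0.4505 0.008  0.05  ]
top start_top 0.52 [0.4506 0.008  0.045 ]
lid circle ((0.4504536986351013, 0.440798819065094), 0.08179804682731628)
side pot_rim 0.86 [0.6385 0.0515 0.12  ]
side pot_rim 0.29 [0.6348 0.0269 0.12  ]
side lid 0.67 [0.4523 0.3729 0.01  ]
lid circle ((0.4536437690258026, 0.36048054695129395), 0.12084999680519104)
```

All four tins lie flat in the pot. Before grasping the lid I'll refine the rim, lid and button centres by fitting edges in both pictures.

```bash
cat >> h.py <<'E'
def circ(cs,rz,p0,span=.02):
    "centre xy maximising edge strength along circles (r,z) in the given cams"
    T=np.linspace(0,2*np.pi,180,endpoint=False); G=[]
    for c in cs:
        g=cv2.GaussianBlur(cv2.cvtColor(c["img"],cv2.COLOR_BGR2GRAY).astype(np.float32),(0,0),.8)
        G.append(np.minimum(np.hypot(cv2.Sobel(g,5,1,0),cv2.Sobel(g,5,0,1)),150))
    def s(v):
        t=0
        for c,m in zip(cs,G):
            for r,z in rz:
                q=proj(c,np.c_[v[0]+r*np.cos(T),v[1]+r*np.sin(T),0*T+z]).astype(np.float32)
                t+=cv2.remap(m,q[None,:,0],q[None,:,1],1).mean()
        return t
    p=np.array(p0,float)
    for st in(span/5,span/20,span/60):
        g=[p+[i*st,j*st] for i in range(-5,6) for j in range(-5,6)]; p=max(g,key=s)
    return p,s(p)
E
python3 - <<'E'
from h import *
t,s=cam("top"),cam("side"); i=cv2.imread("pics/top0.png"); j=cv2.imread("pics/side0.png"); t0=dict(t,img=i); s0=dict(s,img=j)
for nm,cs in(("top",[t0]),("side",[s0]),("both",[t0,s0])):
    print(nm,"pot",circ(cs,[(.12,.12),(.114,.12)],(.635,.052)),"lid",circ(cs,[(.119,.012)],(.453,.359)),"btn",[circ(cs,[(.015,z)],(.453,.012),.012) for z in(.045,.05,.055,.06)])
print("side now lid",circ([s],[(.119,.012)],(.453,.359)))
E
```

```text
top pot (array([0.629     , 0.04533333]), np.float32(244.10428)) lid (array([0.454     , 0.35966667]), np.float32(121.78164)) btn [(array([0.458 , 0.0102]), np.float32(149.99086)), (array([0.458, 0.01 ]), np.float32(149.98807)), (array([0.4578, 0.0102]), np.float32(149.97917)), (array([0.4576, 0.0102]), np.float32(149.96933))]
side pot (array([0.63033333, 0.045     ]), np.float32(192.05908)) lid (array([0.45533333, 0.362     ]), np.float32(107.95417)) btn [(array([0.4622, 0.023 ]), np.float32(149.605)), (array([0.4608, 0.0196]), np.float32(149.58704)), (array([0.4594, 0.0164]), np.float32(149.57855)), (array([0.4578, 0.013 ]), np.float32(149.56143))]
both pot (array([0.62933333, 0.04533333]), np.float32(434.97046)) lid (array([0.45466667, 0.36      ]), np.float32(224.48126)) btn [(array([0.4606, 0.02  ]), np.float32(256.14624)), (array([0.4596, 0.0172]), np.float32(271.1163)), (array([0.4588, 0.0144]), np.float32(288.21448)), (array([0.4582, 0.0116]), np.float32(296.2422))]
side now lid (array([0.456, 0.362]), np.float32(103.06072))
```

Both cameras agree: pot (0.6295,0.0453), lid (0.4547,0.3605), button about (0.458,0.011). Next is the lid knob.

Emit:
carry_out(
  rows="-14 45 0 0;-14 45 0 0;-14 45 0 0;-14 45 0 0;0 0 0 0;0 0 0 0",
  claw=75,
  force=70,
)

```text
t: 42.92
eef_pos: [0.4471, 0.3555, 0.1592]
tool_rot: [-0.0, 0.011, 1.0, -0.0]
contact_force: [0.0, -1.6, 0.1]
gripper_width: 0.874
grasp_force: 0.0
```

Run:
```python
from h import *
s=cam("side"); print(get_obs()["eef_pos"],"lid",circ([s],[(.119,.012)],(.453,.359)))
```

```text
[0.44742937 0.35478107 0.15933995] lid (array([0.45533333, 0.362     ]), np.float32(103.263626))
```

Emit:
carry_out(
  rows="-3 5 -50 0;0 0 -50 0;0 0 -46 0;0 0 -10 0;0 0 -10 0;0 0 0 0;0 0 0 0",
)

```text
t: 43.85
eef_pos: [0.4448, 0.3619, -0.0053]
tool_rot: [0.001, 0.011, 1.0, 0.001]
contact_force: [-0.1, 0.8, -0.4]
gripper_width: 0.875
grasp_force: 0.0
```

Emit:
carry_out(
  rows="0 0 0 0;0 0 0 0;0 0 0 0;0 0 0 0;0 0 0 0;0 0 0 0;0 0 0 0;0 0 0 0",
  claw=15,
)

```text
t: 44.85
eef_pos: [0.444, 0.3608, -0.006]
tool_rot: [-0.0, 0.011, 1.0, 0.0]
contact_force: [-1.9, -2.8, 7.9]
gripper_width: 0.356
grasp_force: 68.5
```

Emit:
carry_out(
  rows="0 0 30 0;0 0 50 0;0 0 60 0;0 0 20 0;0 0 0 0;0 0 0 0",
)

```text
t: 45.6
eef_pos: [0.4426, 0.3605, 0.1517]
tool_rot: [-0.001, 0.011, 1.0, -0.001]
contact_force: [-0.1, -0.3, -3.7]
gripper_width: 0.353
grasp_force: 70.5
```

Emit:
carry_out(
  rows="15 -35 0 0;20 -40 0 0;25 -40 0 0;25 -40 0 0;25 -40 0 0;25 -40 0 0;25 -40 0 0;15 -40 0 0;0 0 0 0;0 0 0 0",
)

```text
t: 46.85
eef_pos: [0.6177, 0.0465, 0.1515]
tool_rot: [-0.002, 0.011, 1.0, 0.0]
contact_force: [-0.5, -0.1, -3.6]
gripper_width: 0.351
grasp_force: 70.4
```

Run:
```python
from h import *
t,s=cam("top"),cam("side"); o=get_obs(); print(o["eef_pos"],o["gripper_width"],o["grasp_force"])
for nm,cs in(("top",[t]),("side",[s]),("both",[t,s])):
    print(nm,[(z,*circ(cs,[(.119,z)],(.629,.045),.025)) for z in(.165,.17,.175,.18)])
a=cv2.resize(t["img"][110:280,170:340],None,fx=2.3,fy=2.3);b=cv2.resize(s["img"][90:260,210:380],None,fx=2.3,fy=2.3)
cv2.imwrite("pics/l1.png",np.hstack([a,b]))
```

```text
[0.61795662 0.04786964 0.15210512] 0.3553336275469009 70.36759614944458
top [(0.165, array([0.63025   , 0.04958333]), np.float32(65.50619)), (0.17, array([0.629, 0.05 ]), np.float32(69.33118)), (0.175, array([0.62775, 0.05   ]), np.float32(72.200485)), (0.18, array([0.62608333, 0.05041667]), np.float32(73.4805))]
side [(0.165, array([0.63191667, 0.055     ]), np.float32(102.987976)), (0.17, array([0.62941667, 0.05125   ]), np.float32(103.815605)), (0.175, array([0.6265    , 0.04666667]), np.float32(103.481544)), (0.18, array([0.624     , 0.04291667]), np.float32(101.985634))]
both [(0.165, array([0.63025   , 0.05041667]), np.float32(157.83029)), (0.17, array([0.629, 0.05 ]), np.float32(172.72467)), (0.175, array([0.62775, 0.04875]), np.float32(171.6886)), (0.18, array([0.62566667, 0.04666667]), np.float32(157.96237))]
```

View pics/l1.png

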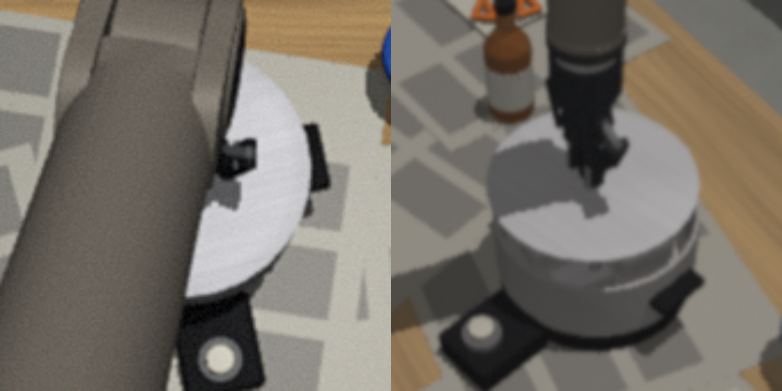

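The lid hangs level over the pot, centred at about (0.6287,0.0485), and the rim centre is (0.6295,0.0453). I'll settle, lower part way and measure again.

Emit:
carry_out(
  rows="0 0 0 0;0 0 -20 0;0 0 -14 0;0 0 0 0;0 0 0 0;0 0 0 0",
)

```text
t: 47.7
eef_pos: [0.6194, 0.0461, 0.1199]
tool_rot: [0.0, 0.011, 1.0, 0.0]
contact_force: [0.7, -0.7, -3.9]
gripper_width: 0.352
grasp_force: 70.5
```

Run:
```python
from h import *
t,s=cam("top"),cam("side"); o=get_obs(); print(o["eef_pos"],o["contact_force"],o["grasp_force"])
for nm,cs in(("top",[t]),("side",[s]),("both",[t,s])):
    print(nm,[(z,*circ(cs,[(.119,z)],(.629,.045),.02)) for z in(.134,.137,.140)])
```

```text
[0.61929882 0.04616912 0.11984746] [ 0.1356577   0.85571552 -3.84500217] 70.46623706817627
top [(0.134, array([0.631, 0.049]), np.float32(71.968346)), (0.137, array([0.63066667, 0.049     ]), np.float32(73.46178)), (0.14, array([0.62966667, 0.049     ]), np.float32(74.38945))]
side [(0.134, array([0.63266667, 0.05266667]), np.float32(101.26608)), (0.137, array([0.631     , 0.05033333]), np.float32(101.901924)), (0.14, array([0.62933333, 0.04833333]), np.float32(102.238174))]
both [(0.134, array([0.631, 0.05 ]), np.float32(166.9218)), (0.137, array([0.63033333, 0.04966667]), np.float32(174.15356)), (0.14, array([0.62966667, 0.04866667]), np.float32(176.2749))]
```

Emit:
carry_out(
  rows="0 -3 0 0;0 0 0 0;0 0 -6 0;0 0 -5 0;0 0 0 0;0 0 0 0",
)

```text
t: 48.55
eef_pos: [0.6189, 0.0433, 0.1083]
tool_rot: [-0.0, 0.011, 1.0, 0.0]
contact_force: [1.1, 0.7, -4.2]
gripper_width: 0.354
grasp_force: 70.4
```

Emit:
carry_out(
  rows="0 0 -3 0;0 0 0 0;0 0 0 0",
)

```text
t: 48.92
eef_pos: [0.6197, 0.0436, 0.1058]
tool_rot: [0.0, 0.011, 1.0, 0.0]
contact_force: [2.4, 1.8, -1.0]
gripper_width: 0.351
grasp_force: 70.5
```

Emit:
carry_out(
  rows="0 0 -2 0;0 0 0 0;0 0 0 0",
)

```text
t: 49.3
eef_pos: [0.6205, 0.0438, 0.1043]
tool_rot: [0.001, 0.011, 1.0, 0.001]
contact_force: [4.0, 3.5, 4.3]
gripper_width: 0.353
grasp_force: 71.2
```

Emit:
carry_out(
  rows="1 1 0 0;0 0 -1 0;0 0 0 0;0 0 0 0",
)

```text
t: 49.8
eef_pos: [0.6207, 0.044, 0.104]
tool_rot: [0.001, 0.011, 1.0, 0.001]
contact_force: [-0.5, 2.4, 12.6]
gripper_width: 0.348
grasp_force: 72.2
```

Emit:
carry_out(
  rows="0 0 0 0;0 0 0 0;0 0 0 0;0 0 0 0;0 0 0 0;0 0 0 0",
  claw=60,
)

```text
t: 50.55
eef_pos: [0.6199, 0.0442, 0.1024]
tool_rot: [-0.0, 0.011, 1.0, 0.0]
contact_force: [0.4, 0.3, 0.4]
gripper_width: 0.703
grasp_force: 0.0
```

Emit:
carry_out(
  rows="0 0 20 0;0 0 40 0;0 0 40 0;-60 0 0 0;-60 0 0 0;-55 -20 0 0;0 0 0 0;0 0 0 0;0 0 0 0",
  claw=0,
)

```text
t: 51.68
eef_pos: [0.4465, 0.0244, 0.2031]
tool_rot: [0.001, 0.011, 1.0, 0.0]
contact_force: [0.6, 0.6, 0.5]
gripper_width: 0.0
grasp_force: 0.0
```

Run:
```python
from h import *
t,s=cam("top"),cam("side"); o=get_obs(); print(o["eef_pos"],o["gripper_width"])
for nm,cs in(("top",[t]),("side",[s]),("both",[t,s])):
    print(nm,[(z,*circ(cs,[(.119,z)],(.629,.045),.02)) for z in(.119,.122,.125,.128)])
a=cv2.resize(t["img"][110:310,170:340],None,fx=2,fy=2);b=cv2.resize(s["img"][130:260,220:370],None,fx=3,fy=3)
o=np.zeros((400,790,3),np.uint8);o[:,:340]=a;o[:390,340:]=b
cv2.imwrite("pics/l2.png",o)
```

```text
[0.44601018 0.02424    0.20257228] 0.00046185257862616403
top [(0.119, array([0.63233333, 0.04533333]), np.float32(92.27563)), (0.122, array([0.63133333, 0.04533333]), np.float32(91.783455)), (0.125, array([0.63033333, 0.04533333]), np.float32(90.853325)), (0.128, array([0.62933333, 0.04533333]), np.float32(89.576294))]
side [(0.119, array([0.63433333, 0.05033333]), np.float32(115.862206)), (0.122, array([0.63266667, 0.048     ]), np.float32(115.887764)), (0.125, array([0.631     , 0.04533333]), np.float32(115.40209)), (0.128, array([0.62933333, 0.04266667]), np.float32(114.52305))]
both [(0.119, array([0.63233333, 0.047     ]), np.float32(197.96391)), (0.122, array([0.63133333, 0.046     ]), np.float32(204.31009)), (0.125, array([0.63066667, 0.04533333]), np.float32(205.83366)), (0.128, array([0.62966667, 0.044     ]), np.float32(202.29044))]
```

View pics/l2.png

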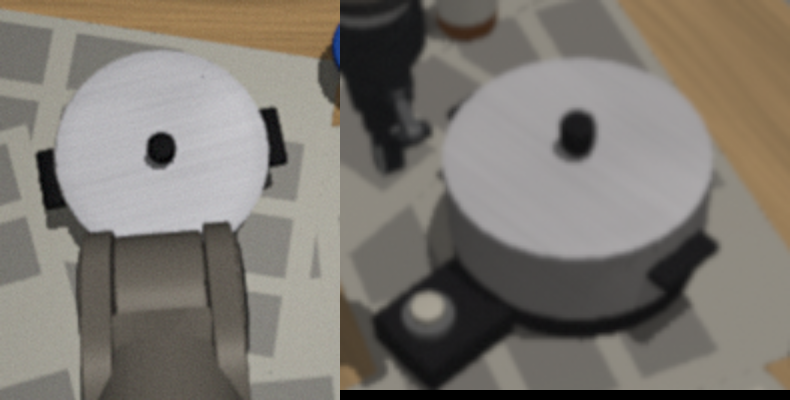

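The lid is down all round: centre (0.631,0.0455), flange at rim height in both cameras, outline unbroken. Now I'll locate the white button precisely.

Run:
```python
from h import *
t,s=cam("top"),cam("side"); t["img"]=cv2.imread("pics/top0.png"); P=[]
for c in(t,s):
    q=proj(c,[.456,.013,.055])[0].astype(int); g=cv2.cvtColor(c["img"],cv2.COLOR_BGR2GRAY)
    m=np.zeros_like(g); m[q[1]-12:q[1]+12,q[0]-12:q[0]+12]=(g>165)[q[1]-12:q[1]+12,q[0]-12:q[0]+12]
    n,l,st,ce=cv2.connectedComponentsWithStats(m); k=1+st[1:,4].argmax(); print(st[k],ce[k]); P.append((c,ce[k]))
print(tri(*P))
for z in(.045,.05,.055,.06): print(z,at_z(*P[0],z)[0],at_z(*P[1],z)[0])
```

```text
[261 261  10  10  88] [265.5 265.5]Traceback (most recent call last):
  File "<stdin>", line 6, in <module>
ValueError: attempt to get argmax of an empty sequence
```

Emit:
carry_out(
  rows="1 -14 0 0;0 0 -40 0;0 0 -50 0;0 0 -40 0;0 0 0 0;0 0 0 0",
)

```text
t: 52.62
eef_pos: [0.4469, 0.0095, 0.0735]
tool_rot: [0.0, 0.012, 1.0, 0.0]
contact_force: [0.8, 0.0, 0.6]
gripper_width: -0.001
grasp_force: 0.0
```

Run:
```python
from h import *
t,s=cam("top"),cam("side"); s["img"]=cv2.imread("pics/side0.png")
q=proj(s,[.456,.013,.055])[0].astype(int); g=cv2.cvtColor(s["img"],cv2.COLOR_BGR2GRAY); w=g[q[1]-12:q[1]+12,q[0]-12:q[0]+12]
_,m=cv2.threshold(w,0,1,cv2.THRESH_OTSU); m=(w>.85*w.max()).astype(np.uint8)
n,l,st,ce=cv2.connectedComponentsWithStats(m); k=1+st[1:,4].argmax(); c2=ce[k]+q-12; print(w.max(),st[k],c2)
print(tri((t,[265.5,265.5]),(s,c2)))
for z in(.045,.05,.055,.06): print(z,at_z(t,[265.5,265.5],z)[0],at_z(s,c2,z)[0])
```

```text
154 [ 8  8 10  8 64] [248.59375 231.6875 ]
(array([0.45639834, 0.01018385, 0.06295303]), np.float64(0.0789337518797879))
0.045 [0.45710841 0.01018409 0.045     ] [0.46133128 0.02247247 0.045     ]
0.05 [0.45695315 0.01016785 0.05      ] [0.45990326 0.01906934 0.05      ]
0.055 [0.45679789 0.01015161 0.055     ] [0.45847525 0.01566621 0.055     ]
0.06 [0.45664263 0.01013537 0.06      ] [0.45704724 0.01226308 0.06      ]
```

The button is at (0.4565,0.0105,0.06). The true tip is at about (0.4574,0.010), so it is over the button and I can press.

Emit:
carry_out(
  rows="0 0 -20 0;0 0 -13 0;0 0 0 0;0 0 0 0",
)

```text
t: 53.22
eef_pos: [0.4463, 0.0102, 0.0399]
tool_rot: [0.0, 0.011, 1.0, 0.0]
contact_force: [0.4, -0.7, 0.6]
gripper_width: -0.002
grasp_force: 0.0
```

Emit:
carry_out(
  rows="0 0 -4 0;0 0 0 0;0 0 -4 0;0 0 0 0;0 0 0 0",
)

```text
t: 53.85
eef_pos: [0.4462, 0.0102, 0.0315]
tool_rot: [-0.0, 0.011, 1.0, 0.0]
contact_force: [1.2, -0.6, 2.9]
gripper_width: 0.001
grasp_force: 1.2
```

Contact with the button. I'll press in small steps until the force rises past the spring's 5 N to a hard stop.

Emit:
carry_out(
  rows="0 0 -2 0;0 0 -1 0;0 0 0 0;0 0 0 0",
)

```text
t: 54.35
eef_pos: [0.4462, 0.0102, 0.0285]
tool_rot: [-0.0, 0.011, 1.0, 0.0]
contact_force: [0.8, 0.5, 4.7]
gripper_width: -0.001
grasp_force: 2.0
```

Emit:
carry_out(
  rows="0 0 -2 0;0 0 -1 0;0 0 0 0;0 0 0 0",
)

```text
t: 54.85
eef_pos: [0.4462, 0.0103, 0.0267]
tool_rot: [-0.0, 0.012, 1.0, 0.001]
contact_force: [-6.0, 0.9, 30.4]
gripper_width: 0.001
grasp_force: 15.2
```

Emit:
carry_out(
  rows="0 0 -1 0;0 0 -1 0;0 0 0 0;0 0 0 0",
)

```text
t: 55.35
eef_pos: [0.4463, 0.0104, 0.0261]
tool_rot: [-0.0, 0.012, 1.0, 0.002]
contact_force: [-14.6, -0.4, 59.3]
gripper_width: -0.001
grasp_force: 29.5
```

It hit a hard stop (59 N), so the button is fully down. I'll release and back off.

Emit:
carry_out(
  rows="0 0 10 0;0 0 40 0;0 0 60 0;0 0 60 0;-10 -60 0 0;0 -60 0 0;0 -60 0 0;0 -60 0 0;0 0 0 0;0 0 0 0",
)

```text
t: 56.6
eef_pos: [0.4351, -0.2293, 0.1926]
tool_rot: [-0.001, 0.012, 1.0, 0.001]
contact_force: [0.1, 1.6, -1.5]
gripper_width: -0.0
grasp_force: 0.0
```

Run:
```python
from h import *
t,s=cam("top"),cam("side"); o=get_obs(); print(o["t"],o["eef_pos"],o["contact_force"])
print([circ([t,s],[(.119,z)],(.629,.045),.02) for z in(.122,.125)])
for n,c in(("top",t),("side",s)):
    for k in("bottle","tub"): print(n,k,[at_z(c,d["centre"],0)[0][:2] for d in place_of(n,k)[:1]])
    print([(d["centre"],d["confidence"]) for d in recognise(n,"tin1")])
g=s["img"]; q=(249,232); a=cv2.resize(g[130:260,220:370],None,fx=3,fy=3); b=cv2.resize(t["img"][110:310,170:340],None,fx=1.9,fy=1.9)
o=np.zeros((390,450+b.shape[1],3),np.uint8); o[:,:450]=a; o[:b.shape[0],450:]=b; cv2.imwrite("pics/f.png",o)
```

```text
56.7 [ 0.43588409 -0.22798494  0.19283148] [ 0.12849593 -0.0661104  -0.00171948]
[(array([0.63133333, 0.04533333]), np.float32(191.36096)), (array([0.63033333, 0.045     ]), np.float32(190.31134))]
top bottle [array([0.68880873, 0.35795309])]
top tub [array([ 0.78123201, -0.2030691 ])]
[]
side bottle []
side tub [array([ 0.77376617, -0.20489392])]
[]
```

View pics/f.png

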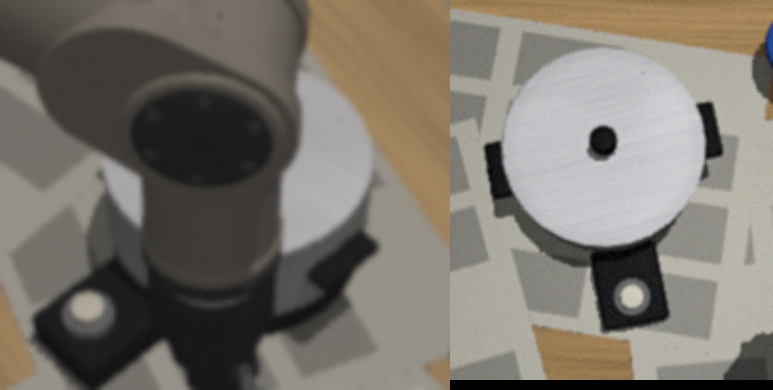

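The pot is closed by the level lid at (600,147) in the right half, and the button at (88,305) in the left half is up. The bottle and tub haven't moved, and no tins remain outside.

```bash
python3 -c "
from station import *
print(hand_in())"
```

```text
the job is handed in; nothing more can be done
None
```

Handed in: all four tins are in the pot, the lid sits level on the rim, the start button was pressed to its stop and is up again, and the bottle and tub were left where they stood; no verdict came back.

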